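# Shut the specimen case and snap its lock cap on

## Robot

A 6-joint arm with a two-finger parallel gripper is mounted at the origin on the work surface. World frame = base frame: x ahead of the robot, y to its left, z up, the work surface at z = 0. Lengths are in mm, angles in rad, forces in N, time in s.
With the tool pointing down it reaches from about 275 to 1000 mm from the base axis. Payload 8.4 kg.
Tool frame: the origin (TCP) lies on the centre line of the jaws, within the pads' length; the fingertips stand 22 mm ahead of it and the grasp point (between the pads) lies 3 mm ahead of it; z points along the fingers, y is the direction in which the jaws open and shut (so a half turn about z gives the same grasp; the last joint's range is limited). The gripper opens to 85 mm and grips with 20 to 120 N. Pads are 22 mm wide; open, the fingers measure 114 mm over their backs; the gripper's body (76 mm by 85 mm) begins 54 mm behind the grasp point. The pads swing forward as they close: fully open they stand 13 mm farther back than shut.
Start: joints at [1.231, 0.353, 1.633, -0, 1.155, -0.002], TCP at [207.131, 589.682, 253.281] pointing down, gripper open.
Joint ranges: [-2.63, 2.63], [-0.92, 2.1], [0.06, 2.66], [-1.3, 4.44], [0, 2.69], [-3.02, 3.02]. Speed limits (rad/s): [2.22, 2.22, 2.79, 3.14, 3.14, 3.14].

## Interface

Orientations are given as [roll, pitch, yaw] about the fixed x, y, z axes, in that order (R = Rz(yaw) Ry(pitch) Rx(roll)).
In Python, from rig import r gives the robot as it stands.
- The arm moves only by the tool carry_out, never from a script. Its argument "rows" is text: rows parted by semicolons, each of 5 numbers parted by spaces: the opening, from 0 (shut) to 1 (fully open), then the shift along the tool's x, y, z in units of 30 mm (1.0 is 30 mm), then the turn about the tool's z in units of 8 degrees (1.0 is 8 degrees). A call has 1 to 12 rows; each row shifts and turns the commanded pose from where the row before left it, along the tool's axes as they then stand; what a row does not reach is not made up. A row lasts 1/8 s, in which the tool goes at most 62.5 mm and 10.7 degrees, less where a joint would pass 70% of its speed; a pose out of reach is approached as far as the arm can. A call is refused whole if a number of a shift passes 1 or a number of a turn 1, either way. A call with a gripper value outside its range is refused whole. The fingers move at their own pace and stop on an object; "newtons" is the grip in N (left out, the last holds). Time passes only in rows, so rows that do not move let the fingers close. It gives the time, the measured TCP pose, the force and the opening at its end, in the units of the state.
- r.sense(): the state, without advancing time (a new reading comes with each control period).
- r.grab_frame(name): name is "scene" or "top"; returns the picture (480x640x3 uint8, blue, green, red); there is no depth.
- r.get_calibration(name): a dict with "intrinsics" (3x3 intrinsics, pixels), "position" and "rotation" of the camera in the world. Camera axes: x right, y up, looking along -z (the intrinsics and any distortion apply to the point x, -y, -z); pixel columns grow to the right and rows downward; lengths in mm; the calibration is good to about 2 mm. A picture is of the moment at which its call begins. get_calibration takes no time and is no camera call.
- r.sign_off(): hands the job in, once; it reports no verdict.
The state is a dict: "clock": time; "qpos": joint angles; "qvel": joint speeds; "joint_efforts": joint torques, N m; "eef_pos": TCP position; "tcp_rot": TCP orientation; "contact_force": force on the tool from outside, world axes, zero at the start; "wrist_torque": the same for the moment, N m; "opening": opening from 0.0 (shut) to 1.0 (fully open).
Only numpy, scipy, OpenCV 4.12 (cv2) and the standard library are available. Lean on these libraries where they do the work, as an engineer would, in place of code of your own. Each camera call takes 0.05 s, during which the arm holds its last target.

## Task

Shut the glass specimen case by pushing its front sash fully down by the handle, then take the loose lock cap from the table, set it squarely over its seat on the case's top and press until it snaps home. Do not let up: finish while still pressing the cap down firmly on its seat with about 10 to 15 N, and do not disturb the card tray, the loose flint or the jar.

Things in the scene. Friction and masses are not known exactly. Their poses are not given: they have to be found in the camera images.
- case: Fixed table-top specimen case, aluminium frame and clear panes, 200 (x) by 320 (y) by 120 mm high (all sizes here are in mm), stones on its floor. Origin: centre of its underside, on the table. Its x axis points from the sash (front) to the back, y to its left, z up; it stands at any yaw within 0.2 rad. The top is at z 120.
- sash (a joint): Height (m) by which the front sash is raised: 0 = fully shut, 0.085 = fully up. A clear upright pane with a 14 thick top rail, at case x -92, as wide as the case; it slides straight up and down, stays where it is left and moves with 2 to 10 N. Shut, the rail's top is 14 above the case's top; raised, it keeps the lock cap from going down.
- sash_grip (a point): Centre of the top face of the sash's handle, a dark steel upright tab standing on the rail: 12 thick along case x, 50 long along case y, 36 tall below this point. It moves with the sash, at case x -92, y +70; z is 170 when shut.
- cap: Loose white plastic lock cap, about 80 g, 55 mm tall. Flange 72 (x) by 70 (y) by 5, its underside 16 and top 21 above the origin; under it a hollow skirt 44 by 68, 16 deep, inside 38 by 62, a rounded lip inside each y end; on top a grip rib. Origin: centre of the skirt's underside, z up. A half turn about z makes no difference. Starts upright on the table, left or right of the case, yaw within 0.5.
- cap_rib (a point): Centre of the top face of the cap's upright grip rib: 14 thick (cap x), 44 long (cap y), 34 tall, standing on the flange; this point is 55 above the cap's origin.
- seat: Seat of the cap: fixed black plastic block on the case's top just behind the sash, 30 (x) by 45 (y) by 20 high, top 6 mm stepped in to 22 by 38; at case x -58, y -65. Origin: centre of its underside, at case z 120; axes as the case's. A sprung steel nose, 13 above the origin, sticks out at each y end. The cap goes over it with its x along the seat's x, either way round.
- seat_top (a point): Centre of the seat block's top face, 20 above its origin. Pressed down, the cap's lips meet the noses when the cap's origin is about 15 above the seat's; the push rises to about 10 to 15 N and drops suddenly at about 10. Home, the flange rests on this face, the cap's origin 4 above the seat's, and the flange reaches over the shut sash's rail.
- tray: Loose empty card tray, 100 by 75 by 30 high; leave it alone. Origin: centre of its underside.
- flint: Loose flint, a flat faceted stone about 80 across and 26 high, in front of the case; leave it alone. Origin: underside.
- jar: Loose closed glass jar, 54 across, 75 tall, to the right of the case; leave it alone. Origin: centre of its underside.
Things that resemble listed ones, but are neither listed nor needed, are in the scene too. What is shaped like the cap but blue or red is not meant.

How it is judged:
By the outcome, as a careful person would: the job done as asked, in the order asked, and still so for the second after the job is handed in, while the arm keeps its last pose, push and grip.
It also fails if it takes over 64 s, if anything falls off the work surface, if the arm or the gripper's body presses on something with over 40 N, if the wrist force passes 120 N, or if a joint passes its speed limit or range.

## Working session

There is one attempt and no reset: what is moved stays moved. The work goes in short steps, Python scripts to look and compute and a tool call to move; the robot and the scene stay as the last step left them, time stands still between calls to the robot, and variables do not carry over. Pictures are saved under pics/ and viewed, and the job is handed in when it is done.

Besides the shell and the picture viewer there is one more tool, called after "Emit:" as name(argument=value, ...) on one line, values as JSON. carry_out: Moves the arm, as the interface text tells. Its arguments: {"type":"object","properties":{"rows":{"type":"string"},"newtons":{"type":"number"}},"required":["rows"]}

```bash
ls; mkdir -p pics; python3 - <<'E'
from rig import r
import cv2
s=r.sense(); print(s)
for n in("scene","top"):
    cv2.imwrite(f"pics/{n}0.png",r.grab_frame(n)); print(n,r.get_calibration(n))
E
```

```text
pics
{'clock': 0.0, 'qpos': array([ 1.23058905e+00,  3.53641910e-01,  1.63413562e+00, -2.27697326e-05,
        1.15516629e+00, -2.39981417e-03]), 'qvel': array([-0.00019606, -0.00095768, -0.0011796 , -0.00163351,  0.00047306,
        0.00117014]), 'joint_efforts': array([-1.60821306e-03, -6.05247116e+01, -3.42071450e+01, -3.31162200e-04,
        9.32814495e-03, -2.37903073e-06]), 'eef_pos': array([206.99794171, 589.26460338, 252.56490654]), 'tcp_rot': array([-3.14024145e+00,  1.75761313e-05,  2.80379441e+00]), 'contact_force': array([-0.63220207,  0.01501495, -0.13767544]), 'wrist_torque': array([-0.00555538,  0.02451434, -0.02361365]), 'opening': 0.9991534937031494}
scene {'intrinsics': array([[513.28853628,   0.        , 315.13263065],
       [  0.        , 513.28853628, 243.92147937],
       [  0.        ,   0.        ,   1.        ]]), 'position': array([ 988.04649215, -623.8404523 ,  842.96553305]), 'rotation': array([0.81801106, 0.01659605, 0.64564008])}
top {'intrinsics': array([[456.45600673,   0.        , 320.22658081],
       [  0.        , 456.45600673, 239.6203613 ],
       [  0.        ,   0.        ,   1.        ]]), 'position': array([459.24387326,  -7.52002652, 996.46629098]), 'rotation': array([ 0.09122163, -0.02416024, -1.57897355])}
```

View pics/scene0.png

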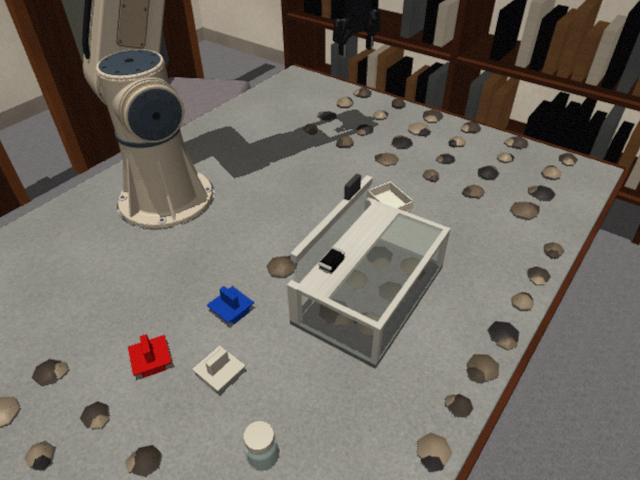

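View pics/top0.png

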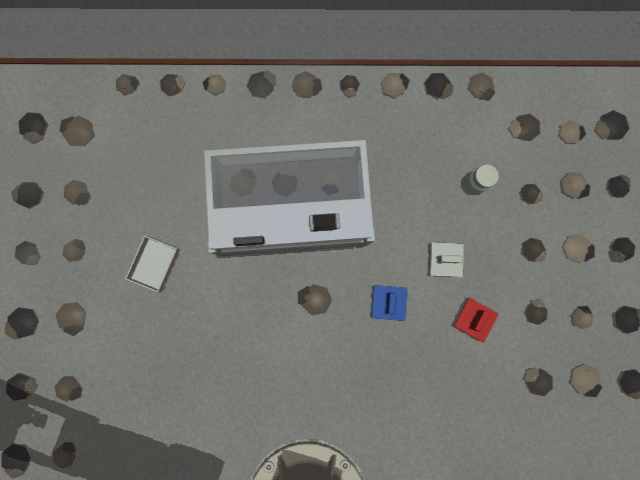

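In the top view, left is +y and up is +x. Three things are cap-shaped: white at (447,260), blue at (390,303) and red at (477,320). The white one fits the description. The case is at about (290,195), the handle at (248,241), the seat at (324,222) and the jar at (486,176). I'll enlarge crops to confirm the cap and measure.

```bash
cat > h.py <<'E'
import numpy as np, cv2
from scipy.spatial.transform import Rotation as R
from rig import r
C={n:r.get_calibration(n) for n in("scene","top")}
def proj(n,p):
    c=C[n]; M=R.from_euler('xyz',c["rotation"]).as_matrix()
    q=(np.atleast_2d(p)-c["position"])@M; q=q*[1,-1,-1]
    u=q@c["intrinsics"].T; return u[:,:2]/u[:,2:]
def back(n,uv,z):
    c=C[n]; M=R.from_euler('xyz',c["rotation"]).as_matrix()
    d=np.linalg.inv(c["intrinsics"])@[uv[0],uv[1],1]; d=M@(d*[1,-1,-1])
    return c["position"]+d*(z-c["position"][2])/d[2]
def crop(n,img,x0,y0,w,h,k,f):
    cv2.imwrite(f,cv2.resize(img[y0:y0+h,x0:x0+w],None,fx=k,fy=k,interpolation=cv2.INTER_CUBIC))
E
python3 - <<'E'
from h import *
t=cv2.imread("pics/top0.png"); s=cv2.imread("pics/scene0.png")
crop("top",t,195,130,190,130,4,"pics/c_case.png")
a=cv2.resize(t[235:285,420:475],None,fx=7,fy=7,interpolation=cv2.INTER_CUBIC)
b=cv2.resize(s[340:400,185:250],None,fx=6,fy=6,interpolation=cv2.INTER_CUBIC)[:350]
cv2.imwrite("pics/c_cap.png",np.hstack([a,b]))
crop("scene",s,280,165,180,140,4,"pics/c_scase.png")
E
```

```text
(no output)
```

View pics/c_case.png

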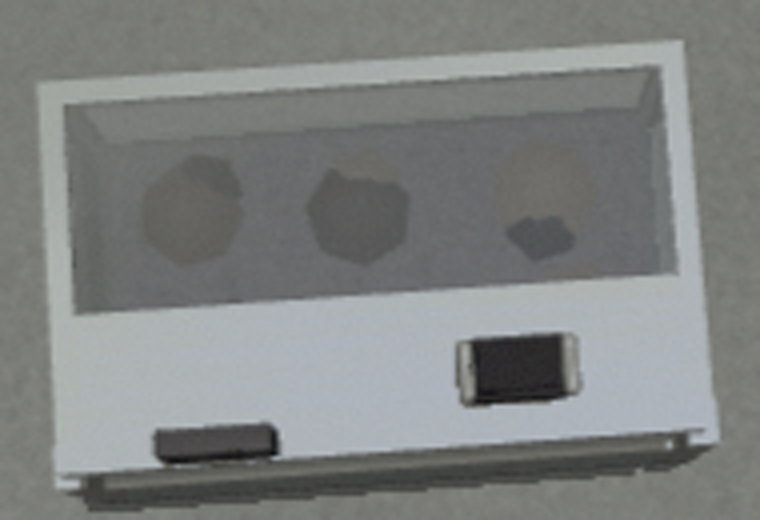

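View pics/c_cap.png

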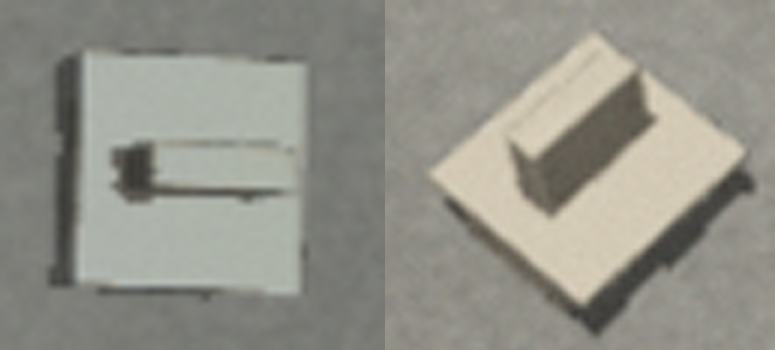

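View pics/c_scase.png

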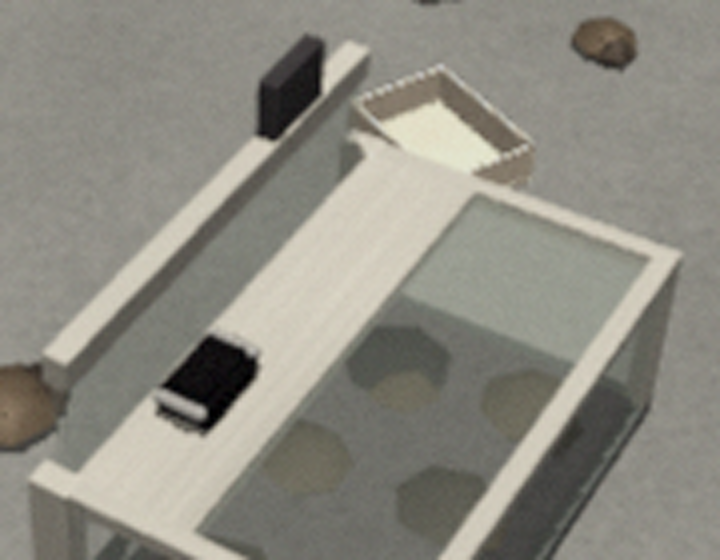

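The enlarged crop confirms the white cap at top (447,260), scene (219,369): a square white flange with its rib, the rib long along image x. The handle and the seat, with its steel noses, are also clear. Next I'll fit the poses from both views.

```bash
cat > fit.py <<'E'
from h import *
from scipy.optimize import least_squares
def px(a,x0,y0,k): return np.array([x0+(a[0]+.5)/k-.5,y0+(a[1]+.5)/k-.5])
def T(p,x,y,yaw): 
    c,s=np.cos(yaw),np.sin(yaw); return np.array([x+c*p[0]-s*p[1],y+s*p[0]+c*p[1],p[2]])
tc=lambda a:("top",px(a,195,130,4)); sc=lambda a:("scene",px(a,280,165,4))
case=[((100,160,120),tc((38,83))),((100,-160,120),tc((684,41))),((-100,-160,120),tc((718,442))),((-100,160,120),tc((55,488))),
((-58,-65,140),tc((519,368))),((100,160,120),sc((683,255))),((100,-160,120),("scene",np.array([377,323.])))]
grip=[((-92,70),sc((292,66))),((-92,70),tc((216,440)))]
def f(p):
    e=[(proj(n,T(m,*p[:3]))[0]-u) for m,(n,u) in case]
    e+=[(proj(n,T((*m,170+p[3]),*p[:3]))[0]-u) for m,(n,u) in grip]
    return np.concatenate(e)
if __name__=="__main__":
    o=least_squares(f,[600,50,0.05,80],loss='soft_l1'); print("case",o.x.round(3)); print(f(o.x).reshape(-1,2).round(1))
    P=o.x
    print("seat",T((-58,-65,140),*P[:3]),"grip",T((-92,70,170+P[3]),*P[:3]))
    tk=lambda a:("top",px(a,420,235,7)); sk=lambda a:("scene",px((a[0]-385,a[1]),185,340,6))
    cap=[((36,35,21),tk((82,52))),((36,-35,21),tk((305,63))),((-36,-35,21),tk((300,293))),((-36,35,21),tk((75,287))),
     ((-36,35,21),sk((430,175))),((36,35,21),sk((595,33))),((36,-35,21),sk((745,152))),((-36,-35,21),sk((585,302)))]
    # identify which corners by sweep of assignment in scene
    best=None
    for k in range(4):
        sc4=[c[0] for c in cap[4:]]; asg=sc4[k:]+sc4[:k]
        cc=cap[:4]+[(a,c[1]) for a,c in zip(asg,cap[4:])]
        g=lambda p:np.concatenate([proj(n,T(m,*p))[0]-u for m,(n,u) in cc])
        q=least_squares(g,[450,-250,0.]) 
        if best is None or q.cost<best[0]: best=(q.cost,q.x,g(q.x).reshape(-1,2).round(1),k)
    print("cap",best)
    x=best[1]; print("rib proj",[(n,proj(n,T((0,0,55),*x)).round(1)) for n in C])
    print("rib crop", tk, (447.2-0))
E
python3 fit.py
```

```text
case [6.25813e+02 3.10300e+01 5.90000e-02 5.04770e+01]
[[-0.4 -0.3]
 [ 1.1  0.6]
 [ 0.5  1.1]
 [-0.   0.5]
 [ 0.2 -0.1]
 [ 0.8 -1.3]
 [ 2.   6.1]
 [ 0.4  0. ]
 [-0.3  0.6]]
seat [571.75651662 -37.28462573 140.        ] grip [529.83556004  95.46940773 220.47703676]
cap (np.float64(2.1755880967911745), array([ 5.04530521e+02, -3.05121855e+02, -5.09947069e-02]), array([[ 0.2, -0.3],
       [ 0.5, -0.4],
       [ 0.8,  0.2],
       [ 0.5, -0.4],
       [-0.4, -0.6],
       [ 0. , -0.9],
       [ 1. , -0.7],
       [-0.2, -0. ]]), 3)
rib proj [('scene', array([[216. , 355.6]])), ('top', array([[452.2, 258.3]]))]
rib crop <function <lambda> at 0x7f5c527cdf80> 447.2
```

Emit:
carry_out(rows="0 0 0 -0.5 1;0 0 0 -0.5 1;0 0 0 -0.5 1;0 0 0 0 1;0 0 0 0 1;0 0 0 0 1;0 0 0 0 1;0 0 0 0 1;0 0 0 0 0.41;0 0 0 0 0", newtons=60)

```text
clock: 1.35
eef_pos: [207.0, 589.5, 297.9]
tcp_rot: [-3.141, 0.001, 1.63]
contact_force: [-1.3, 0.1, -0.3]
opening: -0.001
```

```bash
cat >> h.py <<'E'
def to(x,y,z,yaw):
    s=r.sense(); p=s["eef_pos"]; M=R.from_euler('xyz',s["tcp_rot"]).as_matrix()
    d=M.T@(np.array([x,y,z])-p)
    dy=(yaw-s["tcp_rot"][2]+np.pi)%(2*np.pi)-np.pi
    print("t",round(s["clock"],2),"pos",p.round(1),"rot",s["tcp_rot"].round(4),"F",s["contact_force"].round(1),"op",round(s["opening"],3))
    print("units shift",(d/30).round(3),"turn",round(-np.degrees(dy)/8,3))
E
python3 -c "
from h import *
to(529.8,95.5,300,1.630)"
```

```text
t 1.35 pos [207.  589.5 297.9] rot [-3.1413e+00  7.0000e-04  1.6300e+00] F [-1.3  0.1 -0.3] op -0.001
units shift [-17.073   9.765  -0.061] turn 0.0
```

Emit:
carry_out(rows="0 -1 0.6 0 0;0 -1 0.6 0 0;0 -1 0.6 0 0;0 -1 0.6 0 0;0 -1 0.6 0 0;0 -1 0.6 0 0;0 -1 0.6 0 0;0 -1 0.6 0 0;0 -1 0.6 0 0;0 -1 0.6 0 0;0 -1 0.6 0 0;0 -1 0.6 0 0")

```text
clock: 2.85
eef_pos: [444.4, 241.9, 298.2]
tcp_rot: [-3.142, 0.0, 1.631]
contact_force: [0.2, 0.5, -0.2]
opening: -0.001
```

Emit:
carry_out(rows="0 -1 0.6 0 0;0 -1 0.6 0 0;0 -1 0.6 0 0;0 -1 0.6 0 0;0 -1.0 0.2 0 0;0 0 0 0.5 0;0 0 0 0.5 0;0 0 0 0 0;0 0 0 0 0")

```text
clock: 3.98
eef_pos: [530.4, 98.5, 268.2]
tcp_rot: [-3.141, -0.0, 1.631]
contact_force: [0.4, 0.5, -0.4]
opening: 0.003
```

```bash
python3 -c "
from h import *
to(529.8,95.5,242,1.630)
a=r.grab_frame('scene'); b=r.grab_frame('top')
cv2.imwrite('pics/p1.png',np.hstack([cv2.resize(a[130:290,270:420],None,fx=2.6,fy=2.6),cv2.resize(b[160:320,190:340],None,fx=2.6,fy=2.6)]))"
```

```text
t 3.98 pos [530.4  98.5 268.2] rot [-3.1413e+00 -1.0000e-04  1.6308e+00] F [ 0.4  0.5 -0.4] op 0.003
units shift [-0.1   -0.026  0.875] turn 0.006
```

View pics/p1.png

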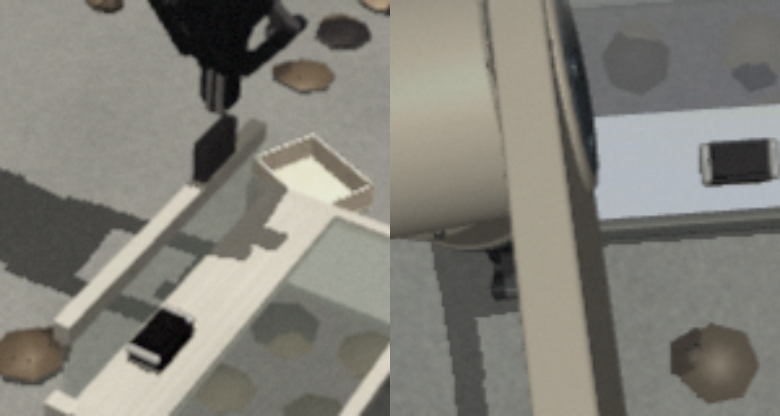

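The shut fingertips are just above the handle (scene crop, tips at (220,105), handle at (215,148)). Next I push the sash down.

Emit:
carry_out(rows="0 -0.1 0 0.3 0;0 0 0 0.3 0;0 0 0 0.2 0;0 0 0 0.2 0;0 0 0 0.2 0;0 0 0 0.2 0;0 0 0 0 0")

```text
clock: 4.95
eef_pos: [530.6, 94.9, 225.7]
tcp_rot: [-3.141, -0.0, 1.629]
contact_force: [0.2, -0.2, 0.4]
opening: -0.0
```

Emit:
carry_out(rows="0 0 0 0.25 0;0 0 0 0.25 0;0 0 0 0.25 0;0 0 0 0.25 0;0 0 0 0 0")

```text
clock: 5.58
eef_pos: [530.0, 94.7, 195.3]
tcp_rot: [-3.14, 0.0, 1.63]
contact_force: [0.2, -0.4, 0.3]
opening: -0.001
```

```bash
python3 -c "
from h import *
a=r.grab_frame('scene')
cv2.imwrite('pics/p2.png',cv2.resize(a[130:290,270:470],None,fx=3.5,fy=3.5))"
```

```text
(no output)
```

View pics/p2.png

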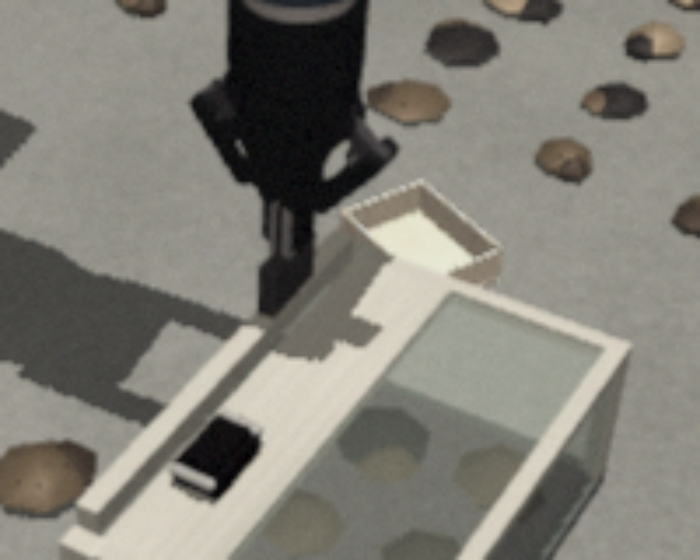

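The sash has come down with the fingers and is nearly shut, with the rail just above the case top. I'll keep pushing to the stop.

Emit:
carry_out(rows="0 0 0 0.05 0;0 0 0 0.05 0;0 0 0 0.03 0;0 0 0 0 0")

```text
clock: 6.12
eef_pos: [530.8, 94.8, 192.3]
tcp_rot: [3.141, -0.0, 1.63]
contact_force: [0.5, 0.1, 0.6]
opening: 0.005
```

Emit:
carry_out(rows="0 0 0 0.05 0;0 0 0 0 0")

```text
clock: 6.38
eef_pos: [530.9, 94.9, 192.0]
tcp_rot: [3.141, -0.0, 1.63]
contact_force: [-3.1, 0.1, 11.4]
opening: -0.003
```

Emit:
carry_out(rows="0 0 0 0.05 0;0 0 0 0 0")

```text
clock: 6.62
eef_pos: [531.0, 94.9, 191.9]
tcp_rot: [3.141, -0.0, 1.63]
contact_force: [-9.3, -1.5, 26.3]
opening: -0.001
```

Emit:
carry_out(rows="0 0 0 -0.2 0;0 0 0 -0.5 0;0 0 0 -1 0;0 0 0 -1 0;0 0 0 -1 0;0 0 0 0 0")

```text
clock: 7.38
eef_pos: [532.2, 95.1, 303.3]
tcp_rot: [3.137, -0.001, 1.63]
contact_force: [-0.2, -0.5, 0.4]
opening: 0.002
```

```bash
python3 -c "
from h import *
to(504.5,-305.1,285,1.52)
a=r.grab_frame('scene')
cv2.imwrite('pics/p3.png',cv2.resize(a[150:310,270:470],None,fx=3.5,fy=3.5))
P=[625.8,31,0.059]
def T(p,x,y,yaw):
    c,s=np.cos(yaw),np.sin(yaw); return np.array([x+c*p[0]-s*p[1],y+s*p[0]+c*p[1],p[2]])
for m in [(-92,70,170),(-85,-160,134),(-99,-160,134)]: print(((proj('scene',T(m,*P))[0]-[270,150])*3.5).round())
"
```

```text
t 7.38 pos [532.2  95.1 303.3] rot [ 3.1367e+00 -6.0000e-04  1.6295e+00] F [-0.2 -0.5  0.4] op 0.002
units shift [-13.263  -1.707   0.594] turn 0.784
[288. 177.]
[ 78. 460.]
[ 57. 450.]
```

View pics/p3.png

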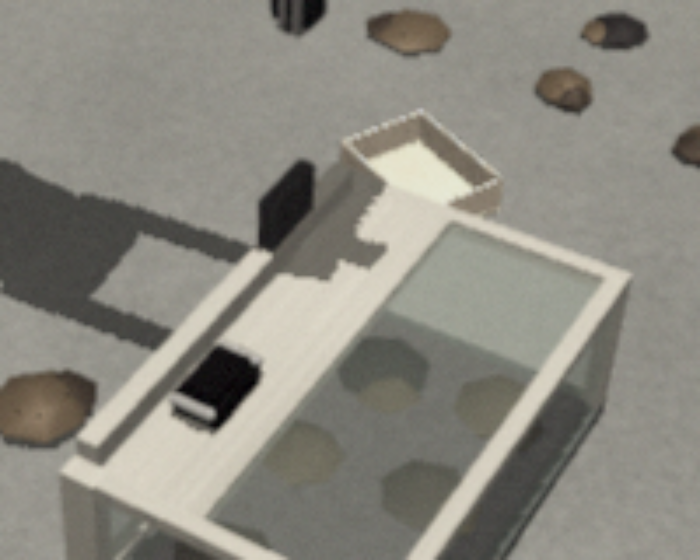

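The sash is shut. The stop was felt at TCP z 192.0 (170 + 22), and the handle top at (288,175) matches the predicted shut position (288,177). Next is the cap.

Emit:
carry_out(rows="1 0 0 0 0.78;1 -1 -0.15 0 0;1 -1 -0.15 0 0;1 -1 -0.15 0 0;1 -1 -0.15 0 0;1 -1 -0.15 0 0;1 -1 -0.15 0 0;1 -1 -0.15 0 0;1 -1 -0.15 0 0;1 -1 -0.15 0 0;1 -1 -0.15 0 0;1 -1 0 0 0")

```text
clock: 8.93
eef_pos: [468.3, -233.2, 299.3]
tcp_rot: [-3.14, -0.001, 1.52]
contact_force: [0.5, 0.3, -0.1]
opening: 0.998
```

Emit:
carry_out(rows="1 -1 0 0.5 0;1 -1 0 0.5 0;1 0 0 0 0;1 0 0 0 0")

```text
clock: 9.43
eef_pos: [465.9, -291.9, 269.9]
tcp_rot: [-3.14, -0.001, 1.52]
contact_force: [0.3, 0.9, 0.9]
opening: 0.999
```

```bash
python3 -c "
from h import *
to(504.5,-305.1,140,1.52)
"
```

```text
t 9.43 pos [ 465.9 -291.9  269.9] rot [-3.1405e+00 -1.0000e-03  1.5202e+00] F [0.3 0.9 0.9] op 0.999
units shift [-0.379  1.311  4.327] turn 0.001
```

Emit:
carry_out(rows="1 -0.38 1 0 0;1 0 0.31 1 0;1 0 0 1 0;1 0 0 1 0;1 0 0 1 0;1 0 0 0 0;1 0 0 0 0")

```text
clock: 10.3
eef_pos: [505.7, -305.6, 151.7]
tcp_rot: [3.14, 0.001, 1.521]
contact_force: [0.5, -0.1, 0.7]
opening: 1.0
```

```bash
python3 -c "
from h import *
to(504.5,-305.1,47,1.52)
a=r.grab_frame('scene'); b=r.grab_frame('top')
cv2.imwrite('pics/p4.png',np.hstack([cv2.resize(a[260:420,140:290],None,fx=2.6,fy=2.6),cv2.resize(b[200:360,370:520],None,fx=2.6,fy=2.6)]))"
```

```text
t 10.3 pos [ 505.7 -305.6  151.7] rot [3.1403e+00 6.0000e-04 1.5212e+00] F [ 0.5 -0.1  0.7] op 1.0
units shift [ 0.017 -0.045  3.49 ] turn 0.009
```

View pics/p4.png

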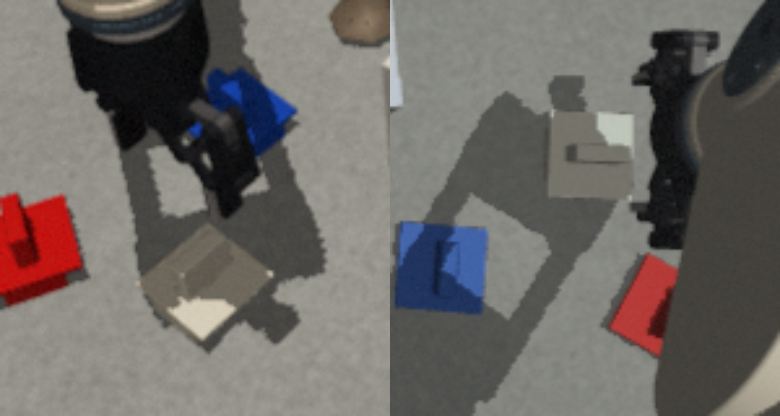

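Emit:
carry_out(rows="1 0 -0.04 0.6 0;1 0 0 0.6 0;1 0 0 0.6 0;1 0 0 0.6 0;1 0 0 0.5 0;1 0 0 0.3 0;1 0 0 0.3 0;1 0 0 0 0;1 0 0 0 0")

```text
clock: 11.52
eef_pos: [504.0, -305.9, 45.7]
tcp_rot: [3.141, 0.0, 1.521]
contact_force: [0.1, 0.1, 0.7]
opening: 0.996
```

```bash
python3 -c "
from h import *
to(504.5,-305.1,46,1.52)
a=r.grab_frame('scene'); b=r.grab_frame('top')
cv2.imwrite('pics/p5.png',np.hstack([cv2.resize(a[260:420,140:290],None,fx=2.6,fy=2.6),cv2.resize(b[200:360,370:520],None,fx=2.6,fy=2.6)]))"
```

```text
t 11.53 pos [ 504.  -305.9   45.7] rot [3.1410e+00 3.0000e-04 1.5206e+00] F [0.1 0.1 0.7] op 0.996
units shift [ 0.027  0.015 -0.009] turn 0.005
```

View pics/p5.png

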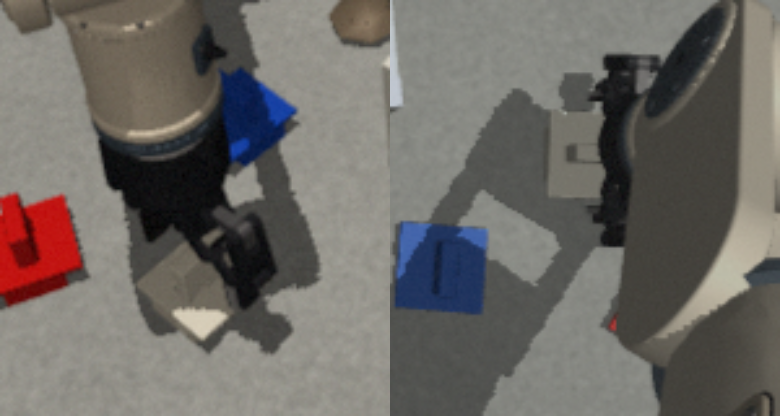

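Emit:
carry_out(rows="0 0.03 0 0 0;0 0 0 0 0;0 0 0 0 0;0 0 0 0 0;0 0 0 0 0;0 0 0 0 0;0 0 0 0 0;0 0 0 0 0", newtons=70)

```text
clock: 12.62
eef_pos: [504.0, -304.9, 45.6]
tcp_rot: [3.141, 0.0, 1.521]
contact_force: [-0.3, -0.2, 3.8]
opening: 0.152
```

Emit:
carry_out(rows="0 0 0 -0.3 0;0 0 0 -0.7 0;0 0 0 -1 0;0 0 0 -1 0;0 0 0 -1 0;0 0 0 -1 0;0 0 0 -1 0;0 0 0 -0.5 0;0 0 0 0 0;0 0 0 0 0;0 0 0 0 0")

```text
clock: 14.0
eef_pos: [503.2, -304.5, 239.0]
tcp_rot: [-3.14, -0.001, 1.521]
contact_force: [-0.4, -0.2, -0.6]
opening: 0.151
```

```bash
python3 -c "
from h import *
to(571.8,-37.3,235,1.630)
a=r.grab_frame('scene'); b=r.grab_frame('top')
cv2.imwrite('pics/p6.png',np.hstack([cv2.resize(a[140:300,140:290],None,fx=2.6,fy=2.6),cv2.resize(b[200:360,370:520],None,fx=2.6,fy=2.6)]))"
```

```text
t 14.0 pos [ 503.2 -304.5  239. ] rot [-3.1396e+00 -1.1000e-03  1.5206e+00] F [-0.4 -0.2 -0.6] op 0.151
units shift [9.01  1.838 0.14 ] turn -0.783
```

View pics/p6.png

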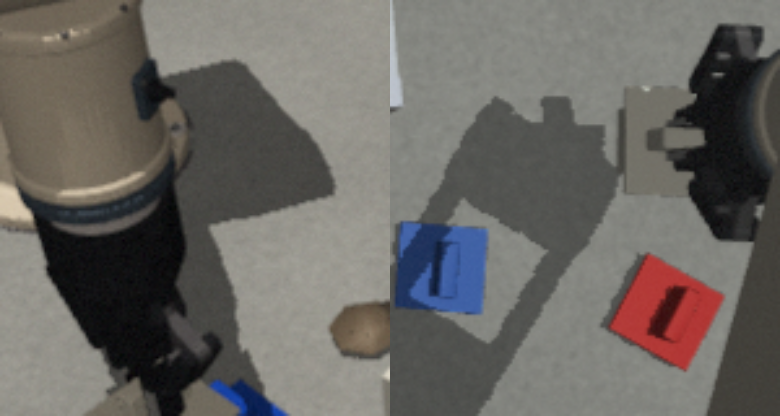

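The cap is held square, at opening 0.15 (about 13–14 mm). Now over the seat.

Emit:
carry_out(rows="0 0 0 0 -0.39;0 0 0 0 -0.39;0 1 0.15 0 0;0 1 0.15 0 0;0 1 0.15 0 0;0 1 0.15 0 0;0 1 0.15 0 0;0 1 0 0 0;0 1 0 0 0;0 0.5 0 0 0;0 0 0 0 0;0 0 0 0 0")

```text
clock: 15.6
eef_pos: [513.2, -79.6, 240.3]
tcp_rot: [3.142, 0.0, 1.629]
contact_force: [0.3, 0.4, -1.5]
opening: 0.153
```

```bash
python3 -c "
from h import *
to(571.8,-37.3,210,1.630)
"
```

```text
t 15.6 pos [513.2 -79.6 240.3] rot [3.1416e+00 4.0000e-04 1.6295e+00] F [ 0.3  0.4 -1.5] op 0.153
units shift [1.293 2.034 1.011] turn -0.004
```

Emit:
carry_out(rows="0 0.7 0.7 0 0;0 0.59 0.7 0 0;0 0 0.63 0 0;0 0 0 0.5 0;0 0 0 0.5 0;0 0 0 0 0;0 0 0 0 0")

```text
clock: 16.48
eef_pos: [571.1, -37.0, 210.3]
tcp_rot: [-3.141, -0.0, 1.629]
contact_force: [-0.3, -0.2, -0.3]
opening: 0.155
```

```bash
python3 -c "
from h import *
to(571.8,-37.3,205,1.630)
a=r.grab_frame('scene'); b=r.grab_frame('top')
crop('s',a,280,160,130,130,6,'pics/p7s.png'); crop('t',b,270,170,130,100,6,'pics/p7t.png')"
```

```text
t 16.48 pos [571.1 -37.  210.3] rot [-3.1412 -0.      1.6292] F [-0.3 -0.2 -0.3] op 0.155
units shift [-0.013  0.022  0.178] turn -0.006
```

View pics/p7s.png

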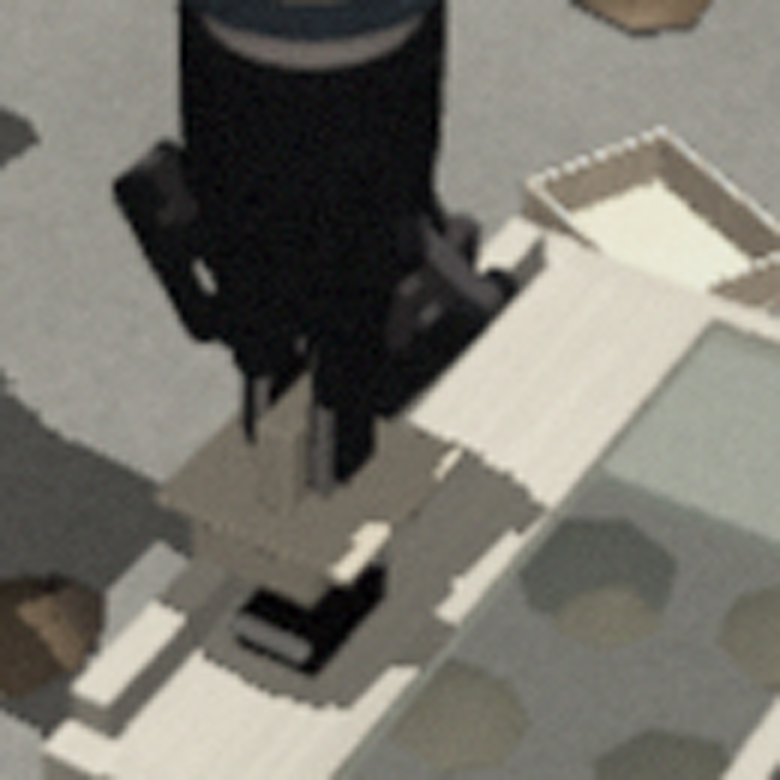

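View pics/p7t.png

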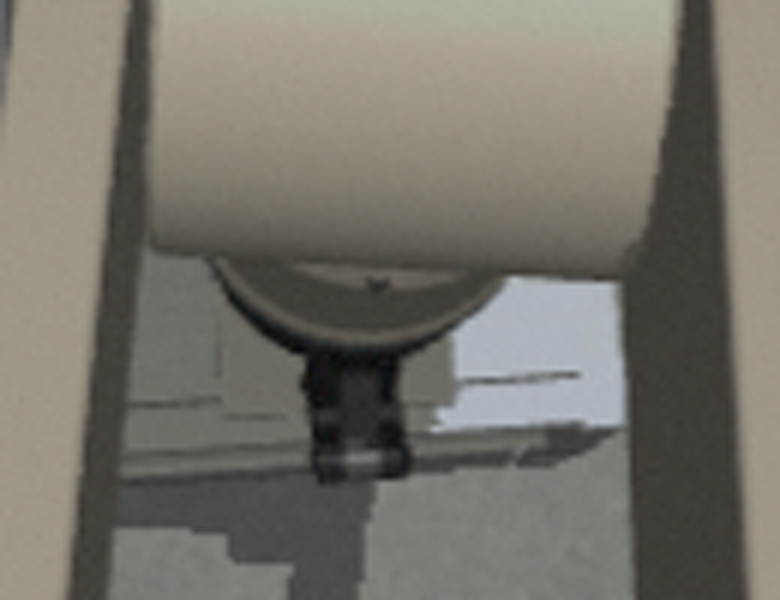

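```bash
python3 -c "
from fit import *
z=210.3-45.6
K=lambda a:px(a,280,160,6)
cs=[((-36,-35),K((160,497))),((36,-35),K((338,583))),((36,35),K((462,455)))]
top=[((-36,35),px((220,414),270,170,6)),((-36,-35),px((455,403),270,170,6))]
for m,u in cs: print('s',m,(proj('scene',T((*m,z+21),571.1,-37,0.059))[0]-u).round(1))
for m,u in top: print('t',m,(proj('top',T((*m,z+21),571.1,-37,0.059))[0]-u).round(1))
g=lambda p:np.concatenate([proj('scene',T((*m,z+21),*p))[0]-u for m,u in cs]+[proj('top',T((*m,z+21),*p))[0]-u for m,u in top])
q=least_squares(g,[571,-37,.06]);print(q.x.round(3),g(q.x).round(1))
# seat fit, initial pics
S=[((-58-15,-65-22.5,134),None)]
s0=cv2.imread('pics/scene0.png'); crop('s',s0,310,240,40,40,16,'pics/seat_s.png')
t0=cv2.imread('pics/top0.png'); crop('s',t0,300,205,50,36,15,'pics/seat_t.png')
"
```

```text
s (-36, -35) [-0.9 -1.5]
s (36, -35) [ 2.  -1.4]
s (36, 35) [ 0.6 -1.7]
t (-36, 35) [0.8 1.2]
t (-36, -35) [0.7 0.5]
[ 5.72654e+02 -3.87280e+01  1.30000e-02] [-0.9 -1.5  0.9 -0.4  1.1 -0.1  0.8 -0.5  0.8  0.6]
```

View pics/seat_t.png

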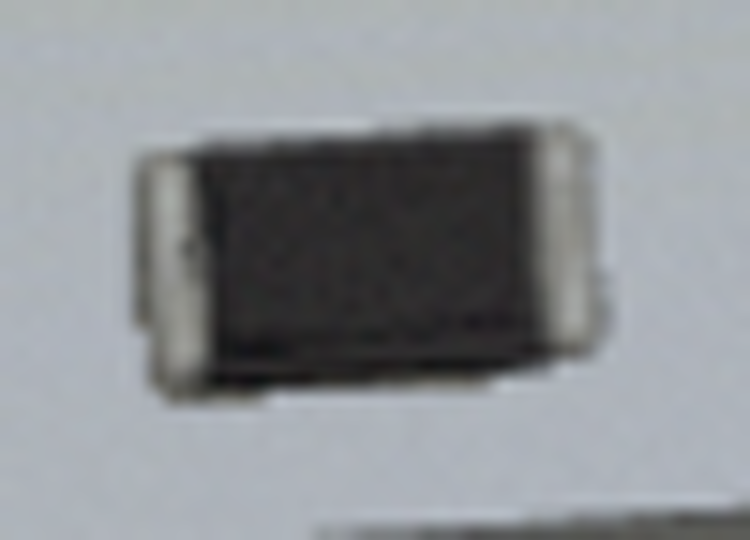

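View pics/seat_s.png

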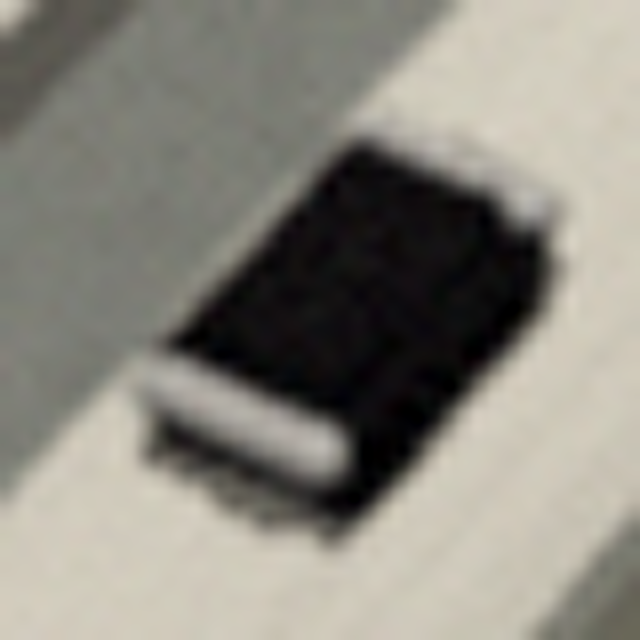

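```bash
python3 -c "
from fit import *
a=back('top',px((180,275),300,205,15),133);b=back('top',px((565,240),300,205,15),133);print((a+b)/2,a-b,np.arctan2(-(a-b)[0],(a-b)[1]))
a=back('scene',px((460,178),310,240,16),133);b=back('scene',px((245,420),310,240,16),133);print((a+b)/2,a-b,np.arctan2(-(a-b)[0],(a-b)[1]))
to(571.6,-37,186,1.630)
"
```

```text
[572.35731011 -37.23319532 133.        ] [-4.23983992 49.0216968   0.        ] 0.08627435509490305
[573.36186014 -39.0064844  133.        ] [-3.26049947 49.79744505  0.        ] 0.06538191175468057
t 16.57 pos [571.6 -36.8 210.9] rot [3.1409e+00 1.0000e-04 1.6293e+00] F [-0.2 -0.2 -1.9] op 0.155
units shift [-0.005 -0.002  0.828] turn -0.005
```

Measured with the same cameras, the cap is at (572.7,-38.7) and the seat at (572.5,-38), so they agree to under 1 mm. I'll add a slight yaw trim, then lower.

Emit:
carry_out(rows="0 0 0 0.2 -0.1;0 0 0 0.2 0;0 0 0 0.2 0;0 0 0 0.2 0;0 0 0 0 0;0 0 0 0 0", newtons=90)

```text
clock: 17.32
eef_pos: [571.6, -36.7, 186.4]
tcp_rot: [3.141, 0.0, 1.644]
contact_force: [0.6, 0.2, -1.5]
opening: 0.151
```

```bash
python3 -c "
from h import *
to(571.6,-37,180,1.640)
a=r.grab_frame('scene')
crop('s',a,280,160,130,130,5,'pics/p8s.png')"
```

```text
t 17.32 pos [571.6 -36.7 186.4] rot [3.1415 0.     1.6435] F [ 0.6  0.2 -1.5] op 0.151
units shift [-0.01  -0.002  0.215] turn 0.025
```

View pics/p8s.png

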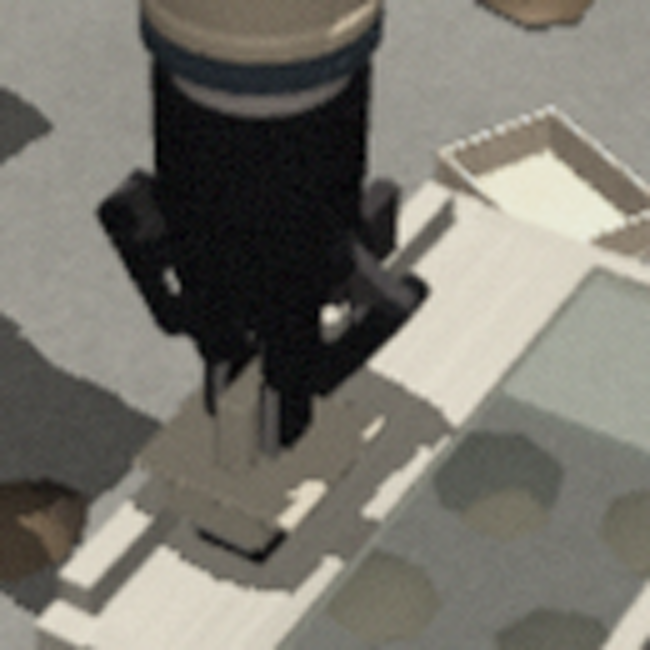

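The skirt is square around the seat top with no contact force. I'll go on in small steps.

Emit:
carry_out(rows="0 0 0 0.1 0;0 0 0 0.05 0;0 0 0 0.05 0;0 0 0 0 0")

```text
clock: 17.88
eef_pos: [571.8, -37.0, 180.6]
tcp_rot: [3.141, 0.001, 1.644]
contact_force: [-0.2, -2.7, 1.4]
opening: 0.149
```

Emit:
carry_out(rows="0 0 0 0.05 0;0 0 0 0 0")

```text
clock: 18.12
eef_pos: [572.3, -36.9, 179.7]
tcp_rot: [3.14, 0.0, 1.643]
contact_force: [-0.0, -2.0, 7.7]
opening: 0.152
```

Emit:
carry_out(rows="0 0 0 0.05 0;0 0 0 0 0")

```text
clock: 18.38
eef_pos: [572.7, -36.9, 178.6]
tcp_rot: [3.139, 0.001, 1.643]
contact_force: [-0.1, -2.2, 8.3]
opening: 0.15
```

Emit:
carry_out(rows="0 0 0 0.05 0;0 0 0 0 0")

```text
clock: 18.62
eef_pos: [572.8, -36.9, 177.0]
tcp_rot: [3.139, 0.001, 1.643]
contact_force: [1.1, -3.0, 6.1]
opening: 0.148
```

Emit:
carry_out(rows="0 0 0 0.05 0;0 0 0 0 0")

```text
clock: 18.88
eef_pos: [572.5, -36.8, 174.8]
tcp_rot: [3.139, 0.0, 1.643]
contact_force: [3.7, -2.7, 0.1]
opening: 0.149
```

Emit:
carry_out(rows="0 0 0 0.05 0;0 0 0 0 0")

```text
clock: 19.12
eef_pos: [570.9, -36.8, 171.9]
tcp_rot: [-3.14, 0.0, 1.644]
contact_force: [3.4, -2.8, -7.9]
opening: 0.144
```

Snapped through: the force dropped and the cap is now drawn down. I'll go to the stop and then build the press.

Emit:
carry_out(rows="0 0 0 0.05 0;0 0 0 0 0;0 0 0 0 0")

```text
clock: 19.5
eef_pos: [570.6, -36.9, 170.5]
tcp_rot: [-3.139, 0.0, 1.644]
contact_force: [1.8, -5.9, -8.2]
opening: 0.153
```

Emit:
carry_out(rows="0 0 0 0.03 0;0 0 0 0 0;0 0 0 0 0")

```text
clock: 19.88
eef_pos: [570.8, -36.7, 170.0]
tcp_rot: [-3.14, -0.0, 1.643]
contact_force: [-1.5, -3.5, -8.5]
opening: 0.15
```

Emit:
carry_out(rows="0 0 0 0.03 0;0 0 0 0 0;0 0 0 0 0")

```text
clock: 20.25
eef_pos: [571.4, -36.6, 169.6]
tcp_rot: [-3.141, -0.0, 1.643]
contact_force: [-2.4, -3.0, -3.9]
opening: 0.149
```

Emit:
carry_out(rows="0 0 0 0.03 0;0 0 0 0 0;0 0 0 0 0")

```text
clock: 20.62
eef_pos: [571.4, -36.6, 169.6]
tcp_rot: [3.142, -0.0, 1.644]
contact_force: [-5.1, -2.3, 5.1]
opening: 0.147
```

Emit:
carry_out(rows="0 0 -0.02 0.025 0;0 0 0 0 0;0 0 0 0 0;0 0 0 0 0")

```text
clock: 21.12
eef_pos: [571.5, -36.6, 169.6]
tcp_rot: [3.14, -0.0, 1.643]
contact_force: [-5.1, -2.2, 10.4]
opening: 0.149
```

```bash
python3 -c "
from h import *
to(571.6,-37,169.6,1.640)
a=r.grab_frame('scene');b=r.grab_frame('top')
print(r.sense()['contact_force'])
cv2.imwrite('pics/p9top.png',b)
crop('s',a,250,150,200,150,4,'pics/p9s.png')"
```

```text
t 21.12 pos [571.5 -36.6 169.6] rot [ 3.1401 -0.      1.6434] F [-5.1 -2.2 10.4] op 0.149
units shift [-0.013  0.004  0.001] turn 0.025
[-5.03309371 -2.74829571 10.33697359]
```

View pics/p9s.png

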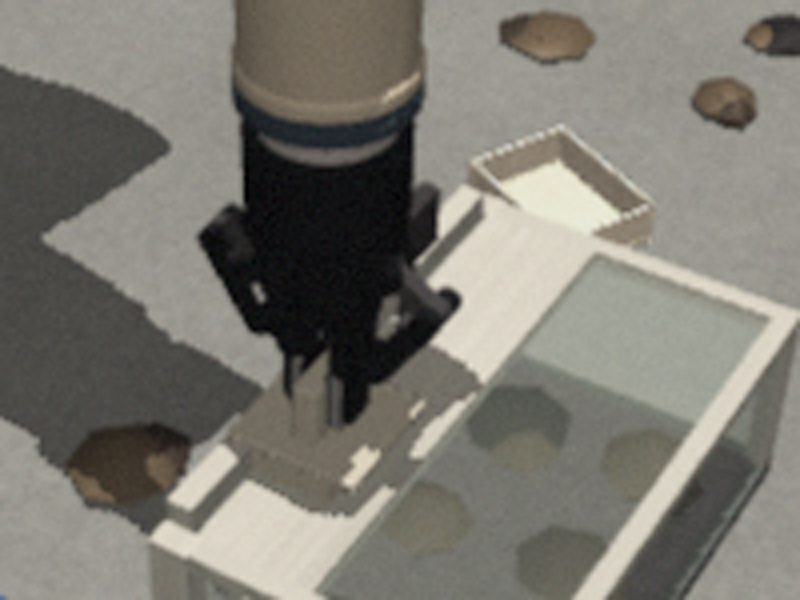

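View pics/p9top.png

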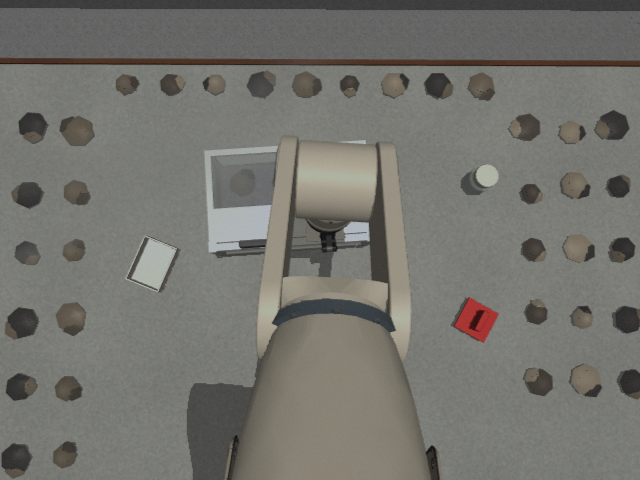

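The cap is home: TCP z 169.6 matches the prediction, and the flange lies over the shut rail. The tray, flint and jar haven't moved. I'll trim the press to mid-band.

Emit:
carry_out(rows="0 0 -0.01 0.006 0;0 0 0 0 0;0 0 0 0 0;0 0 0 0 0;0 0 0 0 0;0 0 0 0 0")

```text
clock: 21.98
eef_pos: [571.4, -36.6, 169.6]
tcp_rot: [3.14, -0.0, 1.643]
contact_force: [-4.4, -1.7, 11.0]
opening: 0.146
```

Emit:
carry_out(rows="0 0 0 0 0;0 0 0 0 0;0 0 0 0 0;0 0 0 0 0;0 0 0 0 0;0 0 0 0 0;0 0 0 0 0;0 0 0 0 0")

```text
clock: 22.98
eef_pos: [571.4, -36.6, 169.6]
tcp_rot: [3.14, 0.0, 1.644]
contact_force: [-5.2, -1.6, 11.9]
opening: 0.151
```

Steady at about 12 N for a second, so I'm handing in.

```bash
python3 -c "
from rig import r
print(r.sense()['contact_force']); print(r.sign_off())"
```

```text
[-5.19352058 -1.58727797 11.90444451]
the job is handed in; nothing more can be done
None
```

I shut the sash, snapped the white lock cap home on its seat, and handed in at about 23 s while still pressing down with 11.9 N.

- **Sash:** I pushed it down by the handle until it hit its stop at TCP z 192.0, exactly the shut height. The push at the stop reached 26 N. A picture afterwards showed the handle where it should be when shut.
- **Cap:** It met the noses at the predicted height, peaked at about 8 N in the readings between steps, then snapped through. It came to rest at TCP z 169.6, the predicted home height, with the flange over the shut rail.
- **Press at the end:** It read 11.0 to 11.9 N over the last second, with a sideways force of about 5 N left over.
- **Other objects:** In the last pictures the tray, flint and jar are where they were at the start; I compared them by eye, not by measurement.
- **Disagreements:**
  - The peak push I read was below the 10 to 15 N stated, probably because I only read it between steps.
  - One case corner I picked in the first scene picture was about 6 px off the fit; I kept it in, down-weighted.
  - The shut rail's end sat about 7 px (at original picture scale) from my prediction, perhaps because the rail is slightly shorter than the case.
  - The cap's yaw from a few corners was noisy, so I trimmed it by about 0.8° before lowering.

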